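Hang the red-lidded pail on the spring weighing arm

ROBOT

A 6-joint arm with a two-finger parallel gripper is mounted at the origin on the work surface. World frame = base frame: x ahead of the robot, y to its left, z up, the work surface at z = 0. Lengths are in m, angles in rad, forces in N, time in s.
With the tool pointing down it reaches from about 0.25 to 0.775 m from the base axis. Payload 4 kg.
Tool frame: the origin (TCP) lies midway between the tips of the shut fingers; the grasp point (between the pads) lies 19 mm behind it (robot.pinch_z is the distance from the TCP to the grasp point, in m); x points along the fingers, y is the direction in which the jaws open and shut, and the axes are right-handed (so a half turn about x gives the same grasp; the last joint's range is limited). The gripper opens to 94 mm and grips with 3 to 60 N. Pads are 16 mm wide; open, the fingers measure 119 mm over their backs; the gripper's body (75 mm by 177 mm) begins 78 mm behind the grasp point.
Start: joints at [1.006, 0.087, 1.371, -0, 1.684, -0.103], TCP at [0.245, 0.492, 0.206] pointing down, gripper open.
Joint ranges: [-3.1, 3.1], [-0.76, 2.03], [0.27, 2.55], [-1.08, 4.22], [0.17, 2.65], [-2.57, 2.57]. Speed limits (rad/s): [2.79, 2.79, 3.14, 3.14, 3.14, 3.14].

INTERFACE

Orientations are given as [roll, pitch, yaw] about the fixed x, y, z axes, in that order (R = Rz(yaw) Ry(pitch) Rx(roll)).
In Python, from bench import robot, imaging gives the robot as it stands. The module is installed in compiled form; this text tells all that it offers.
- The arm moves only by the tool drive_tool, never from a script. Its argument "commands" is a list that holds one entry, the list of rows, each a list of 4 numbers: the shift along the tool's x, y, z as a fraction of full scale, then the turn about the tool's x as a fraction of full scale. A call has 1 to 20 rows; each row shifts and turns the commanded pose from where the row before left it, along the tool's axes as they then stand; what a row does not reach is not made up. Full scale, the value 1, is 0.25 m for a shift and 360 degrees for a turn. A row lasts 1/10 s, in which the tool goes at most 50 mm and 8.59 degrees, less where a joint would pass 70% of its speed; a pose out of reach is approached as far as the arm can. A call with a number of a shift or a turn outside -1 to 1 is refused whole. A call with a gripper value outside its range is refused whole. "grip" is the opening, from 0 (shut) to 1 (fully open), set as the call begins (left out, the last holds). The fingers move at their own pace and stop on an object; the grip force is fixed at half the most. Time passes only in rows, so rows that do not move let the fingers close. It gives the time, the measured TCP pose, the force and the opening at its end, in the units of the state.
- robot.get_obs(): the state, without advancing time (a new reading comes with each control period).
- imaging.snapshot(name): name is "side" or "top" or "wrist"; returns a dict with "pixels" (384x512x3 uint8, red, green, blue), "z_map" (384x512 float32, m along the optical axis (not along the pixel's ray), 0 where there is no reading), "mtx" (3x3 intrinsics, pixels), "k1" (the pictures are not rectified: a ray, as slopes to the right and down, at radius r is drawn at 1 + k1 r^2 times it, then the intrinsics apply), "extrinsics" (4x4, takes a point from world to camera coordinates). Camera axes: x right, y up, looking along -z (the intrinsics and any distortion apply to the point x, -y, -z); pixel columns grow to the right and rows downward; lengths in m; the calibration is good to about 2 mm. A picture is of the moment at which its call begins.
- robot.close_job(): hands the job in, once; it reports no verdict.
The state is a dict: "time": time; "joint_positions": joint angles; "qvel": joint speeds; "joint_torque": joint torques, N m; "tool_pos": TCP position; "ee_rot": TCP orientation; "wrist_force": force on the tool from outside, world axes, zero at the start; "wrist_torque": the same for the moment, N m; "width": finger opening in m.
Only numpy, scipy, OpenCV 4.12 (cv2) and the standard library are available. Lean on these libraries where they do the work, as an engineer would, in place of code of your own. Each camera call takes 0.05 s, during which the arm holds its last target.

TASK

Weigh the red-lidded pail: carry it upright by its wooden grip and hang its bail in the two notches of the fork on the spring-balanced arm, so that it hangs clear of the bench. Keep hold and ride the arm gently down with it, and let go only once the arm has settled and carries the whole weight, so that it neither drops nor springs up. Leave everything else where it stands.

Things in the scene. Friction and masses are not known exactly. Their poses are not given: they have to be found in the camera images.
- pail_red: The pail to weigh: round filled steel pail, red lid; 120 mm across, lid 130 mm across, lid top 71 mm above the underside. Mass unknown, 0.33 to 0.87 kg. Origin: centre of its underside, z up. A stiff bail of 8 mm round wire, fixed to the pail, rises at x = +-64 mm and runs level along the pail's x axis, centre line 140 mm above the underside. Half a turn makes no difference.
- pail_red_grip (a point): Centre of the wooden grip roll (18 mm diameter, 52 mm long, along the pail's x axis) on the middle of the bail, 140 mm above the pail's underside. The bare 8 mm wire on either side of the roll goes into the fork's notches. Axes as the pail's.
- pail_yellow: Same pail with a yellow lid; stays where it is. Origin and shape as pail_red.
- pail_blue: Same pail with a blue lid; stays where it is. Origin and shape as pail_red.
- post: Mint-green cast post bolted to the bench (fixed), base 160 x 150 mm, 268 mm tall, that carries the spring arm. Origin at bench level under the arm's pivot. Its own +y axis is the horizontal direction in which the arm points; the pivot runs along its own x axis.
- post_pivot (a point): The arm's horizontal pivot axis, 243 mm above the bench; axes as the post's.
- fork: The spring arm with its red-and-grey fork; origin on the pivot, x axis along it. Two prongs 12 mm wide at x = +-46 mm, each ending in an upward V notch, sides sloping 50 degrees, tips 17 mm before and behind the seat and at rest up to 17 mm above it. Underside 21 mm below the seat; joining yoke 85 mm back. It goes between bail and lid: enter from the arm's free end, wire above the tips.
- fork_seat (a point): Point midway between the two notches, where the centre line of the bail lies when seated. 260 mm from the pivot; at rest (unloaded) 295 mm above the bench. The seated bail lies along the fork's x axis. A sideways push of the hand on the seated bail also loads the spring arm, so the arm moves when the hand lets go.
- swing_arm (a joint): Spring arm angle, rad: 0 at the upper stop, its rest, pointing 0.20 rad above level; grows as the fork sinks (0.20 = level). Sinks from about 1.7 N on the fork, then some 18 mm per newton, lightly damped: a pail let go too early drops and bounces. Settles at about 0.09 to 0.5 under the pail. Never faster than 0.35 rad/s (90 mm/s at the fork), down or up; never over 20 N on the fork.
- loaf_tin: Empty dark loaf tin, 160 x 90 x 60 mm; stays where it is.
- jar: Jar with a green cap, 70 mm across, 90 mm tall; stays where it is.
- bowl: Small steel bowl, 130 mm across, 60 mm tall; stays where it is.
- pastry_brush: Pastry brush lying on the bench; stays where it is.
- spatula: Spatula lying on the bench; stays where it is.
Mind the look-alikes: they are no part of the job. What is shaped like the pail_red but turquoise is not meant.

How it is judged:
By the outcome, as a careful person would: the job done as asked, in the order asked, and still so for the second after the job is handed in, with the robot touching nothing.
It also fails if it takes over 64 s, if anything falls off the work surface, if the arm or the gripper's body presses on something with over 40 N, if the wrist force passes 120 N, or if a joint passes its speed limit or range.

## Working session

There is one attempt and no reset: what is moved stays moved. The work goes in short steps, Python scripts to look and compute and a tool call to move; the robot and the scene stay as the last step left them, time stands still between calls to the robot, and variables do not carry over. Pictures are saved under pics/ and viewed, and the job is handed in when it is done.

Besides the shell and the picture viewer there is one more tool, called after "Request:" as a command line: name --argument value ..., lists and objects as JSON in quotes. drive_tool: Moves the arm, as the interface text tells. Shift numbers are shares of 0.25 m and turn numbers shares of 360 degrees, none past 1 either way. Its arguments: {"type":"object","properties":{"commands":{"type":"array","items":{"type":"array","items":{"type":"array","items":{"type":"number","minimum":-1,"maximum":1}}}},"grip":{"type":"number"}},"required":["commands"]}

```bash
mkdir -p pics
cat > h.py <<'E'
import numpy as np, cv2, pickle
def snap(n,tag):
    from bench import imaging
    d=imaging.snapshot(n); cv2.imwrite(f'pics/{tag}.png',d['pixels'][:,:,::-1]); pickle.dump(d,open(f'pics/{tag}.pkl','wb')); return d
def load(tag): return pickle.load(open(f'pics/{tag}.pkl','rb'))
def slopes(d,uv):
    uv=np.atleast_2d(np.array(uv,float)); k=np.array([d['k1'],0,0,0],float)
    return cv2.undistortPoints(uv[:,None],np.array(d['mtx'],float),k)[:,0]
def rays(d,uv):
    s=slopes(d,uv); E=np.array(d['extrinsics']); R=E[:3,:3]; o=-R.T@E[:3,3]
    v=np.c_[s[:,0],-s[:,1],-np.ones(len(s))]@R
    return o,v
def onplane(d,uv,z):
    o,v=rays(d,uv); t=(z-o[2])/v[:,2]; return o+v*t[:,None]
def cloud(d,mask):
    r,c=np.nonzero(mask&(d['z_map']>0)); o,v=rays(d,np.c_[c,r]); return o+v*d['z_map'][r,c][:,None]
def proj(d,P):
    P=np.atleast_2d(P); E=np.array(d['extrinsics']); c=P@E[:3,:3].T+E[:3,3]; x=c[:,0]/-c[:,2]; y=-c[:,1]/-c[:,2]
    k=1+d['k1']*(x*x+y*y); K=np.array(d['mtx']); return np.c_[K[0,0]*x*k+K[0,2],K[1,1]*y*k+K[1,2]]
E
python3 - <<'E'
from h import *
from bench import robot
print(robot.get_obs(), robot.pinch_z)
for n in ['side','top','wrist']:
    d=snap(n,n+'0'); print(n,d['mtx'],d['k1'],d['extrinsics'])
E
```

```text
{'time': 0.0, 'joint_positions': array([ 1.00591874e+00,  8.79330268e-02,  1.37223188e+00, -1.68296558e-05,
        1.68358609e+00, -1.03085377e-01]), 'qvel': array([-6.82055844e-04,  4.20857527e-04,  1.42955632e-03, -2.29410954e-04,
       -4.90639566e-04, -8.13286617e-05]), 'joint_torque': array([-1.12569091e-03, -3.40173197e+01, -3.02429581e+01,  7.15450547e-02,
        3.30048474e-02, -1.46575176e-04]), 'tool_pos': array([0.24476539, 0.49193   , 0.20432753]), 'ee_rot': array([-1.66613201,  1.56863793, -2.12792609]), 'wrist_force': array([-1.20015147, -0.24038397, -0.18268273]), 'wrist_torque': array([-0.04130541,  0.0290976 ,  0.02825391]), 'width': 0.0941282125658629} 0.0188
side [[477.5329044    0.         258.68157297]
 [  0.         477.5329044  192.7217017 ]
 [  0.           0.           1.        ]] 0.0021203650600893674 [[-0.82714973 -0.56169061  0.01808243  0.34313683]
 [ 0.43106267 -0.61348465  0.66168086 -0.30908907]
 [-0.36056664  0.5551038   0.74956752 -1.69102193]
 [ 0.          0.          0.          1.        ]]
top [[379.74769243   0.         257.39581953]
 [  0.         379.74769243 187.79159468]
 [  0.           0.           1.        ]] 0.00952657046365272 [[-0.00436599 -0.99997835  0.00492244 -0.03142526]
 [ 0.98980172 -0.00362056  0.14240591 -0.43282263]
 [-0.142385    0.00549398  0.9897961  -1.44229624]
 [ 0.          0.          0.          1.        ]]
wrist [[323.23159636   0.         254.81707379]
 [  0.         323.23159636 196.01360361]
 [  0.           0.           1.        ]] -0.0791397877923655 [[ 0.44440773  0.89582078 -0.00262536 -0.54878505]
 [-0.86991256  0.43085144 -0.24003993  0.0256599 ]
 [-0.21390162  0.10895944  0.97075946 -0.38998197]
 [ 0.          0.          0.          1.        ]]
```

View pics/top0.png

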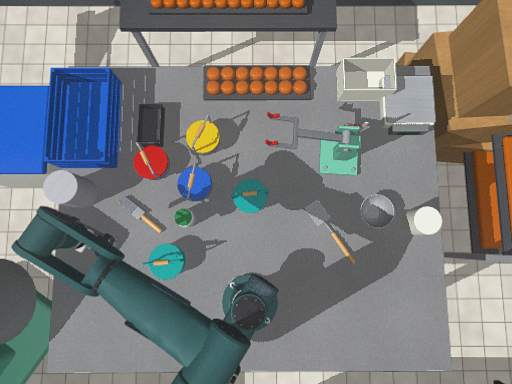

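View pics/side0.png

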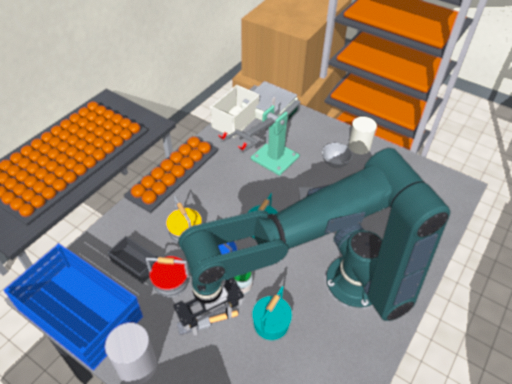

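View pics/wrist0.png

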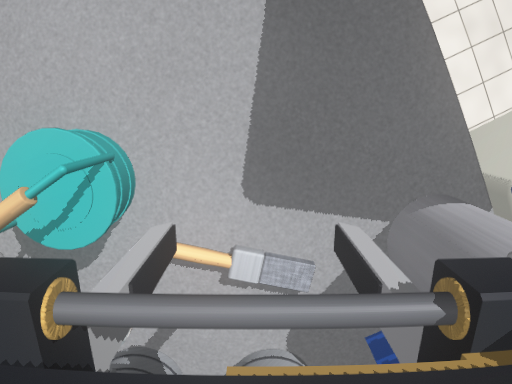

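The top view shows the red lid at about (151,162), yellow at (202,137), blue at (194,183), and turquoise look-alikes at (250,195) and (166,262). The fork tips are at about (272,116) and (271,143), with the post at (342,145). Only the pail at (151,162) has a red lid. I'll measure it and confirm it in a crop.

Run:
```python
from h import *
d=load('top0'); im=d['pixels'].astype(int)
hsv=cv2.cvtColor(d['pixels'],cv2.COLOR_RGB2HSV)
print(proj(d,[[0,0,0],[.25,.49,.2]]))
red=((hsv[...,0]<6)|(hsv[...,0]>174))&(hsv[...,1]>150)&(hsv[...,2]>80)
n,l,st,ce=cv2.connectedComponentsWithStats(red.astype(np.uint8))
for i in range(1,n):
    if st[i,4]>5: 
        p=cloud(d,l==i); print(st[i],ce[i],np.median(p,0) , p.min(0),p.max(0))
for nm,tag,(x0,y0,x1,y1),s in [('top0','a',(110,90,240,220),5),('top0','b',(250,90,380,190),6),('side0','c',(130,190,260,320),5),('side0','d',(190,80,320,180),6)]:
    c=load(nm)['pixels'][y0:y1,x0:x1,::-1]; cv2.imwrite(f'pics/crop_{tag}.png',cv2.resize(c,None,fx=s,fy=s,interpolation=cv2.INTER_CUBIC))
```

```text
[[249.11460715 301.84940424]
 [102.06860357 235.04755557]]
[267 112  12   6  42] [272.35714286 115.02380952] [ 0.63313451 -0.08224055  0.29950066] [ 0.62783452 -0.09963054  0.28329472] [ 0.63982356 -0.06360703  0.31260077]
[353 124   8   2   8] [356.5   124.875] [ 0.61899352 -0.37152383  0.2370021 ] [ 0.61683592 -0.38456248  0.23260244] [ 0.62112037 -0.35879649  0.24215924]
[266 140  12   5  39] [271.25641026 142.53846154] [ 0.54132513 -0.07672215  0.29635846] [ 0.53650939 -0.09535605  0.28476534] [ 0.5471085  -0.05968846  0.31316251]
[142 145  26  31 472] [156.28813559 158.52966102] [0.54268517 0.35033575 0.06980322] [0.47611183 0.31026578 0.06038173] [0.59482137 0.4088806  0.1440536 ]
[134 150  22  29 291] [141.94158076 166.97594502] [0.50640205 0.40916249 0.06886304] [ 0.46664673  0.35520128 -0.00291325] [0.5744524  0.45809069 0.07831119]
```

View pics/crop_a.png

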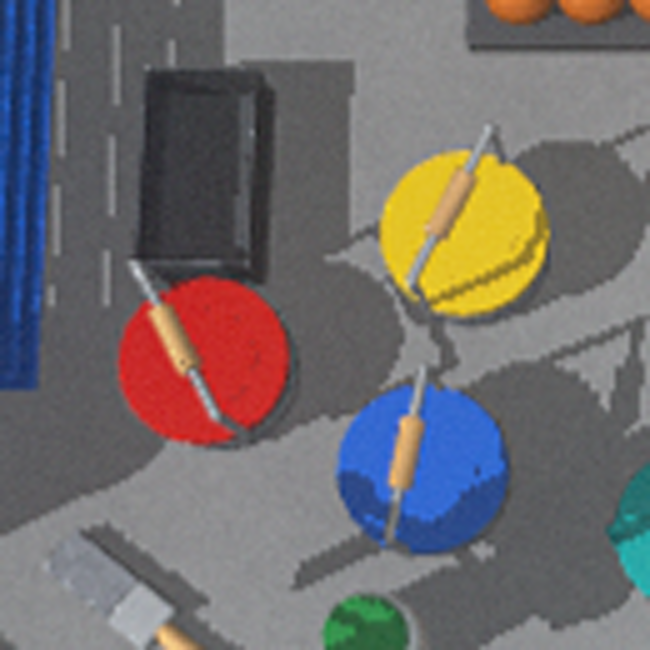

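View pics/crop_b.png

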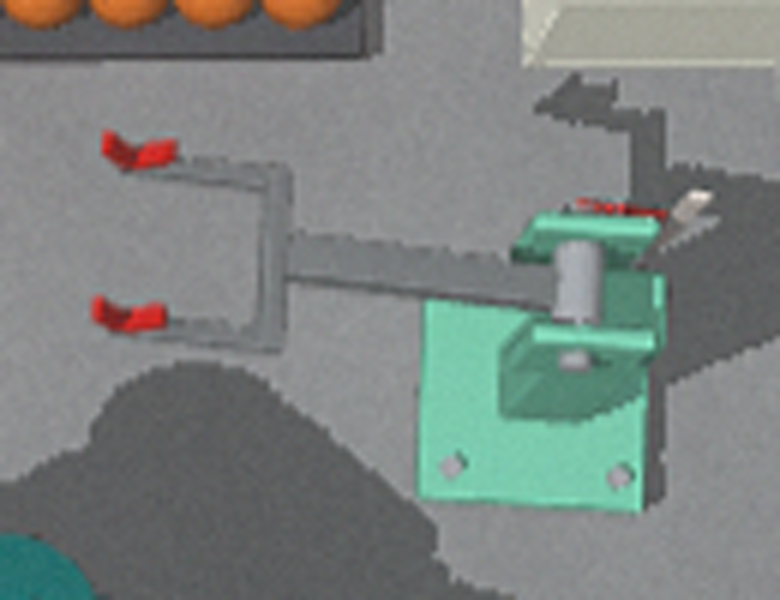

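View pics/crop_c.png

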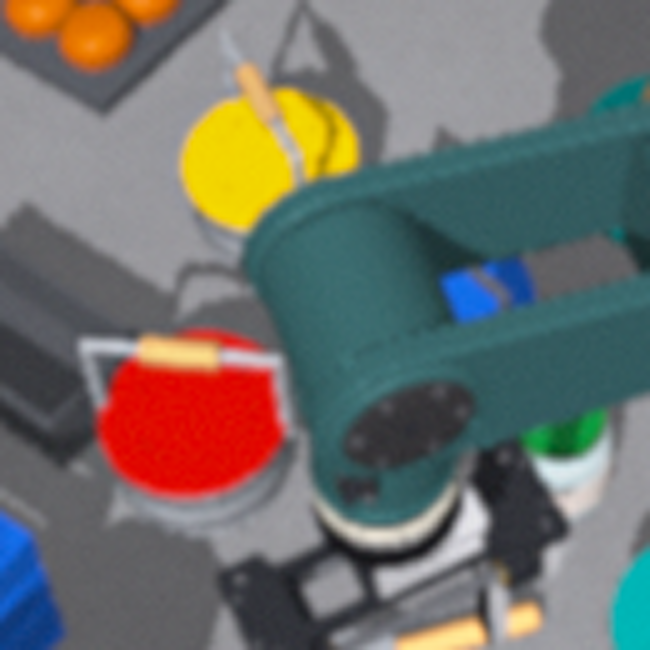

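View pics/crop_d.png

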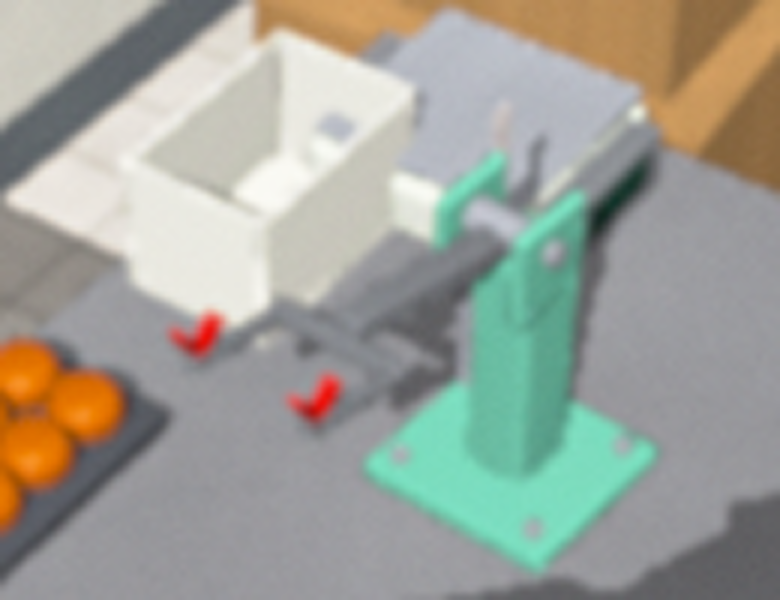

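The crop confirms the red pail: red lid, with its bail running diagonally under the wooden grip. The fork points roughly along +y, and its two red V tips stand clear. Next I'll measure the grip and the fork.

Run:
```python
from h import *
from scipy.spatial.transform import Rotation as Ro
for nm,box in [('top0',(125,140,175,185)),('side0',(140,245,200,300))]:
    d=load(nm); hsv=cv2.cvtColor(d['pixels'],cv2.COLOR_RGB2HSV); x0,y0,x1,y1=box
    B=np.zeros(hsv.shape[:2],bool); B[y0:y1,x0:x1]=1
    H,S,V=[hsv[...,i] for i in range(3)]
    wood=B&(H>8)&(H<26)&(S>60)&(V>110)
    r,c=np.nonzero(wood); P=cloud(d,wood); P=P[P[:,2]>.12]
    print(nm,'wood',len(r),c.mean(),r.mean(),'ray@.14',onplane(d,[[c.mean(),r.mean()]],.14)[0],'cloud',P.mean(0))
    A=cloud(d,B); A=A[(A[:,2]>.125)&(A[:,2]<.16)]
    rc=np.c_[c,r]; Q=onplane(d,rc,.146)[:,:2]
    u=np.linalg.svd(A[:,:2]-A[:,:2].mean(0),full_matrices=False)[2][0]; t=(A[:,:2]-A[:,:2].mean(0))@u
    print(' bail n',len(A),A.mean(0),'yaw',np.degrees(np.arctan(u[1]/u[0])),'len',np.ptp(t),'mid',A[:,:2].mean(0)+u*(t.max()+t.min())/2)
    red=B&((H<6)|(H>174))&(S>130)&(V>60)
    R=cloud(d,red); R=R[abs(R[:,2]-.071)<.012]; (cx,cy),rad=cv2.minEnclosingCircle(R[:,:2].astype(np.float32)); print(' lid',cx,cy,rad,np.median(R[:,2]))
for nm,boxes in [('top0',[(262,108,284,122),(262,136,284,149)]),('side0',[(215,128,230,142),(235,140,250,153)])]:
    d=load(nm); hsv=cv2.cvtColor(d['pixels'],cv2.COLOR_RGB2HSV); H,S,V=[hsv[...,i] for i in range(3)]
    C=[]
    for x0,y0,x1,y1 in boxes:
        B=np.zeros(H.shape,bool); B[y0:y1,x0:x1]=1
        red=B&((H<8)|(H>172))&(S>120)&(V>60)
        r,c=np.nonzero(red); P=cloud(d,red); P=P[(P[:,2]>.27)&(P[:,2]<.33)]
        C.append(onplane(d,[[c.mean(),r.mean()]],.300)[0]); print(nm,len(r),c.mean(),r.mean(),C[-1],'cl mean',P.mean(0),'y',P[:,1].min(),P[:,1].max(),'z',P[:,2].min(),P[:,2].max())
        o=np.argsort(P[:,1]); print('  ',[tuple(np.round(P[o[k:k+max(1,len(o)//7)]].mean(0)*1000,0)) for k in range(0,len(o),max(1,len(o)//7))])
    C=np.array(C); v=C[0]-C[1]; print('sep',np.linalg.norm(v),'ang',np.degrees(np.arctan2(v[1],v[0])),'mid',C.mean(0))
# post
d=load('top0'); hsv=cv2.cvtColor(d['pixels'],cv2.COLOR_RGB2HSV); H,S,V=[hsv[...,i] for i in range(3)]
g=(H>60)&(H<85)&(S>50)&(V>90); B=np.zeros(H.shape,bool); B[115:185,310:375]=1
P=cloud(d,g&B); b=P[P[:,2]<.03]; print('base rect',cv2.minAreaRect(b[:,:2].astype(np.float32))); t=P[P[:,2]>.25]; print('top',t.min(0),t.max(0),t.mean(0))
R=Ro.from_euler('xyz',[-1.66613201,1.56863793,-2.12792609]).as_matrix(); print(R)
```

```text
top0 wood 68 144.5441176470588 157.25 ray@.14 [0.53031536 0.37584893 0.14      ] cloud [0.52974338 0.37419251 0.14538008]
 bail n 125 [0.52939246 0.37317487 0.14338151] yaw 28.888865109599713 len 0.13247389998623377 mid [0.52980968 0.37340508]
 lid 0.5305399298667908 0.37439480423927307 0.0653475970029831 0.06933851027558124
side0 wood 96 165.3125 260.03125 ray@.14 [0.53032757 0.3796851  0.14      ] cloud [0.52942488 0.38070257 0.14342646]
 bail n 159 [0.52873635 0.37937868 0.14137068] yaw 29.068229311773425 len 0.13353772594861904 mid [0.52911274 0.37958791]
 lid 0.5298998355865479 0.378717303276062 0.06645776331424713 0.06816931787748115
top0 46 272.6304347826087 115.02173913043478 [ 0.63301165 -0.08227909  0.3       ] cl mean [ 0.63329615 -0.08234938  0.29911849] y -0.09963053979304154 -0.06360703035865894 z 0.27903368296165154 0.3126007702742617
   [(np.float64(633.0), np.float64(-99.0), np.float64(300.0)), (np.float64(634.0), np.float64(-95.0), np.float64(298.0)), (np.float64(634.0), np.float64(-90.0), np.float64(295.0)), (np.float64(632.0), np.float64(-85.0), np.float64(293.0))
[... 2106 characters left out ...]
43.0), np.float64(-76.0), np.float64(290.0)), (np.float64(540.0), np.float64(-72.0), np.float64(288.0)), (np.float64(542.0), np.float64(-59.0), np.float64(301.0)), (np.float64(540.0), np.float64(-56.0), np.float64(305.0))]
sep 0.09134752077880517 ang -2.142799063460747 mid [ 0.58380726 -0.07364846  0.3       ]
base rect ((0.556662380695343, -0.36079350113868713), (0.16054889559745789, 0.13337983191013336), 86.16704559326172)
top [ 0.53262549 -0.37196509  0.25006535] [ 0.61050919 -0.29839735  0.27400554] [ 0.57082164 -0.33463559  0.26414834]
[[-1.14125615e-03  4.45553755e-01  8.95254460e-01]
 [-1.83199451e-03  8.95252609e-01 -4.45555170e-01]
 [-9.99997671e-01 -2.14859384e-03 -2.05460508e-04]]
```

Measured values:

| Item | Position / yaw | Check |
|---|---|---|
| Grip | (0.530, 0.376, 0.14), bail yaw 29° | Both cameras agree within 4 mm; bail length 133 mm and lid radius 65 mm are as specified |
| Fork seat | (0.587, -0.078, 0.295), x-axis yaw about -3.7° | Notch separation 91 mm against 92 mm expected |

I'll move above the grip with the jaws across the bail.

Request:
drive_tool --commands '[[[0,0,0,-0.0193],[0,0,0,-0.0193],[0,0,0,-0.0193],[0,0,0,-0.0193],[0,0,0,-0.0193],[0,0,0,-0.0193],[0,0,0,-0.0193],[0,0,0,-0.0193],[0,-0.08,0.0645,0],[0,-0.08,0.0645,0],[0,-0.08,0.0645,0],[0,-0.08,0.0645,0],[0,-0.08,0.0645,0],[0,-0.08,0.0645,0],[0,-0.08,0.0645,0],[0,-0.08,0.0645,0],[0,-0.08,0.0645,0],[0,-0.08,0.0645,0],[0,-0.08,0.0645,0],[0,-0.08,0.0645,0]]]' --grip 1

```text
time: 2.15
tool_pos: [0.5317, 0.3764, 0.2049]
ee_rot: [3.025, 1.57, -2.75]
wrist_force: [-0.9, -0.1, -0.2]
width: 0.0938
```

```bash
cat >> h.py <<'E'
def state():
    from bench import robot
    from scipy.spatial.transform import Rotation as Ro
    o=robot.get_obs(); R=Ro.from_euler('xyz',o['ee_rot']).as_matrix()
    print('t',round(o['time'],2),'pos',np.round(o['tool_pos'],4),'yaw y',round(np.degrees(np.arctan2(R[1,1],R[0,1])),2),'xdir',np.round(R[:,0],4),'F',np.round(o['wrist_force'],2),'T',np.round(o['wrist_torque'],3),'w',round(o['width'],4),'q',np.round(o['joint_positions'],3)); return o,R
E
python3 - <<'E'
from h import *
state()
d=snap('wrist','w1'); hsv=cv2.cvtColor(d['pixels'],cv2.COLOR_RGB2HSV); H,S,V=[hsv[...,i] for i in range(3)]
P=cloud(d,np.ones(H.shape,bool)); m=(P[:,2]>.12)&(P[:,2]<.16)&(np.hypot(P[:,0]-.53,P[:,1]-.376)<.085); A=P[m]
u=np.linalg.svd(A[:,:2]-A[:,:2].mean(0),full_matrices=False)[2][0]; print(len(A),A.mean(0),np.degrees(np.arctan(u[1]/u[0])))
wood=(H>8)&(H<26)&(S>60)&(V>110); W=cloud(d,wood); W=W[(abs(W[:,2]-.14)<.02)&(np.hypot(W[:,0]-.53,W[:,1]-.376)<.05)]; print(len(W),W.mean(0),W.min(0),W.max(0))
E
```

```text
t 2.15 pos [0.5317 0.3764 0.2049] yaw y 119.12 xdir [-9.e-04 -4.e-04 -1.e+00] F [-0.93 -0.12 -0.17] T [ 0.112 -0.017  0.031] w 0.0938 q [ 0.529  0.317  1.101  0.     1.724 -1.55 ]
2492 [0.52516673 0.37361117 0.14487006] 29.222563782306437
1325 [0.52983964 0.37541321 0.14670104] [0.50452814 0.3575946  0.13944617] [0.55735573 0.39384424 0.15015642]
```

View pics/w1.png

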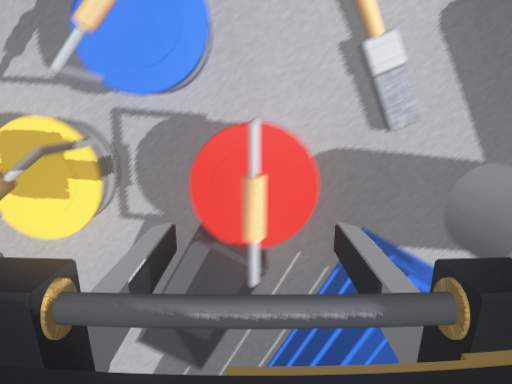

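The wrist view shows the grip at (255,207), centred between the fingertips at (175,230) and (335,230). The measured centre (0.530, 0.375) and yaw 29.2° agree with the top view. Now I'll descend.

Request:
drive_tool --commands '[[[0.042,0,-0.001,0],[0.042,0,-0.001,0],[0.042,0,-0.001,0],[0.042,0,-0.001,0],[0.042,0,-0.001,0],[0.042,0,-0.001,0],[0.042,0,-0.001,0],[0.042,0,-0.001,0],[0,0,0,0]]]'

```text
time: 3.1
tool_pos: [0.5281, 0.3754, 0.119]
ee_rot: [-3.14, 1.567, -2.632]
wrist_force: [-1.0, 0.0, 0.4]
width: 0.0937
```

Request:
drive_tool --commands '[[[0,0,0,0],[0,0,0,0],[0,0,0,0],[0,0,0,0],[0,0,0,0],[0,0,0,0],[0,0,0,0]]]' --grip 0

```text
time: 3.8
tool_pos: [0.5292, 0.376, 0.1215]
ee_rot: [0.208, 1.571, 0.716]
wrist_force: [-0.6, 0.1, 0.4]
width: 0.0415
```

```bash
python3 -c "
from h import *
state()"
```

```text
t 3.8 pos [0.5292 0.376  0.1215] yaw y 119.13 xdir [ 1.e-04  1.e-04 -1.e+00] F [-0.64  0.13  0.38] T [0.111 0.019 0.01 ] w 0.0415 q [ 0.53   0.335  1.243  0.     1.563 -1.549]
```

Still closing.

Request:
drive_tool --commands '[[[0,0,0,0],[0,0,0,0],[0,0,0,0],[0,0,0,0],[0,0,0,0],[0,0,0,0]]]'

```text
time: 4.4
tool_pos: [0.529, 0.3763, 0.1215]
ee_rot: [1.526, 1.57, 2.035]
wrist_force: [-0.2, 1.5, 0.3]
width: 0.0172
```

Gripped, at 17.2 mm on the 18 mm roll. Now I'll lift gently.

Request:
drive_tool --commands '[[[-0.01,0,0,0],[-0.02,0,0,0],[-0.03,0,0,0],[-0.045,0,0,0],[-0.06,0,0,0],[-0.06,0,0,0],[-0.06,0,0,0],[-0.06,0,0,0],[-0.06,0,0,0],[-0.06,0,0,0],[-0.06,0,0,0],[-0.06,0,0,0],[-0.06,0,0,0],[-0.06,0,0,0],[-0.045,0,0,0],[-0.03,0,0,0],[-0.02,0,0,0],[-0.01,0,0,0],[0,0,0,0],[0,0,0,0]]]'

```text
time: 6.4
tool_pos: [0.529, 0.3759, 0.3232]
ee_rot: [3.13, 1.569, -2.645]
wrist_force: [0.8, 1.0, -6.9]
width: 0.0169
```

```bash
python3 -c "
from h import *
state(); snap('wrist','w2'); state(); snap('side','s2'); state()"
```

```text
t 6.4 pos [0.529  0.3759 0.3232] yaw y 119.13 xdir [-1.2e-03 -6.0e-04 -1.0e+00] F [ 0.8   0.97 -6.92] T [ 0.047 -0.004  0.034] w 0.0169 q [ 0.53   0.332  0.849  0.     1.962 -1.549]
t 6.45 pos [0.529  0.3758 0.3231] yaw y 119.12 xdir [-1.3e-03 -8.0e-04 -1.0e+00] F [ 0.02  0.04 -8.49] T [0.079 0.03  0.041] w 0.0176 q [ 0.53   0.332  0.849  0.     1.962 -1.549]
t 6.5 pos [0.529  0.3759 0.3232] yaw y 119.13 xdir [-1.2e-03 -7.0e-04 -1.0e+00] F [ 0.71  0.48 -7.23] T [ 0.086  0.009 -0.015] w 0.0173 q [ 0.53   0.332  0.849  0.     1.962 -1.549]
```

View pics/w2.png

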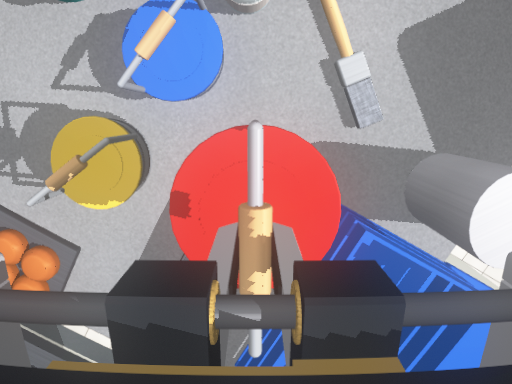

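View pics/s2.png

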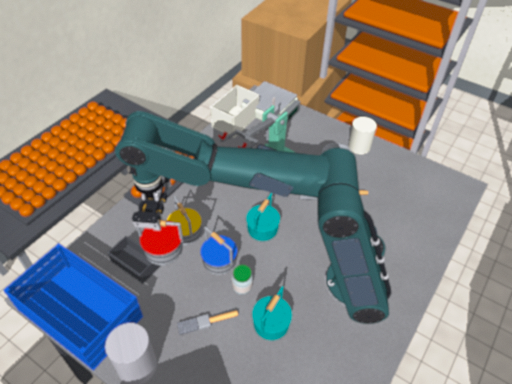

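The pail hangs level under the grip and weighs about 7.5 N. I'll turn it in line with the fork, then carry it to a point 140 mm before the seat.

Request:
drive_tool --commands '[[[0,0,0,0.006],[0,0,0,0.012],[0,0,0,0.016],[0,0,0,0.016],[0,0,0,0.016],[0,0,0,0.012],[0,0,0,0.008],[0,0,0,0.005]]]'

```text
time: 7.3
tool_pos: [0.529, 0.3759, 0.3235]
ee_rot: [-2.579, 1.57, -2.644]
wrist_force: [-1.5, 0.7, -7.2]
width: 0.0173
```

Request:
drive_tool --commands '[[[0,-0.02,0.0056,0],[0,-0.04,0.0113,0],[0,-0.06,0.0169,0],[0,-0.083,0.0234,0],[0,-0.083,0.0234,0],[0,-0.083,0.0234,0],[0,-0.083,0.0234,0],[0,-0.083,0.0234,0],[0,-0.083,0.0234,0],[0,-0.083,0.0234,0],[0,-0.083,0.0234,0],[0,-0.083,0.0234,0],[0,-0.083,0.0234,0],[0,-0.083,0.0234,0],[0,-0.083,0.0234,0],[0,-0.06,0.0169,0],[0,-0.04,0.0113,0],[0,-0.02,0.0056,0],[0,0,0,0],[0,0,0,0]]]'

```text
time: 9.3
tool_pos: [0.5963, 0.0628, 0.324]
ee_rot: [1.806, 1.57, 1.743]
wrist_force: [-0.4, -0.6, -8.4]
width: 0.0171
```

Run:
```python
from h import *
state(); snap('top','t3'); snap('side','s3'); snap('wrist','w3'); state()
for nm,tag,(x0,y0,x1,y1),s in [('t3','e',(200,80,370,200),4),('s3','f',(150,70,310,220),4)]:
    c=load(nm)['pixels'][y0:y1,x0:x1,::-1]; cv2.imwrite(f'pics/crop_{tag}.png',cv2.resize(c,None,fx=s,fy=s,interpolation=cv2.INTER_CUBIC))
```

```text
t 9.3 pos [0.5963 0.0628 0.324 ] yaw y 86.42 xdir [-2.e-04  9.e-04 -1.e+00] F [-0.45 -0.58 -8.37] T [0.076 0.093 0.001] w 0.0171 q [ 1.000e-02  2.110e-01  9.980e-01  1.000e-03  1.933e+00 -1.498e+00]
t 9.45 pos [0.5964 0.0629 0.324 ] yaw y 86.44 xdir [ 1.e-04  4.e-04 -1.e+00] F [-0.19 -0.19 -7.13] T [ 0.111 -0.02  -0.003] w 0.0169 q [ 0.01   0.211  0.998  0.     1.933 -1.498]
```

View pics/crop_e.png

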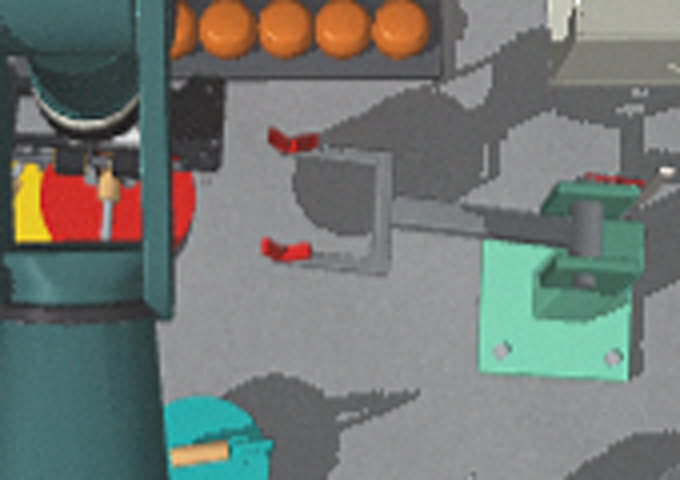

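View pics/crop_f.png

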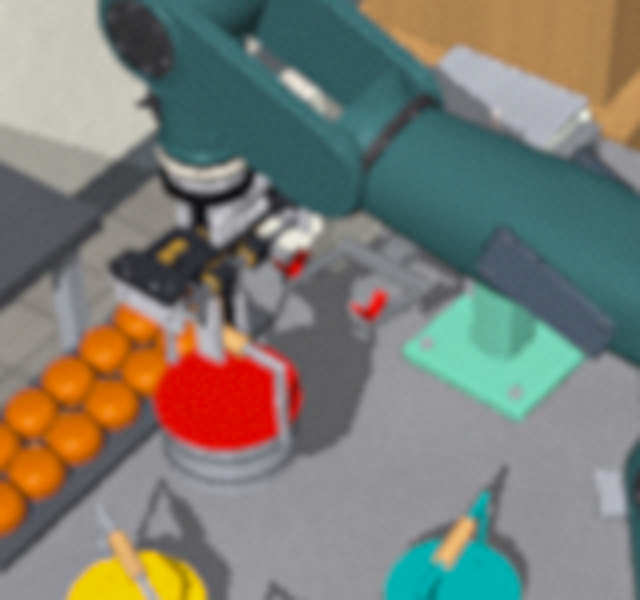

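View pics/w3.png

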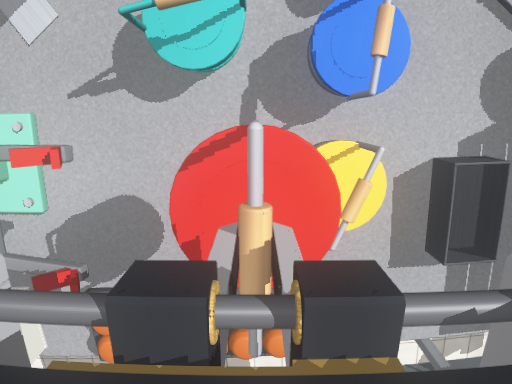

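The wrist view shows both red V tips at (38,157) and (55,280). I'll measure the fork from there too, and also use the top view.

Run:
```python
from h import *
ax=np.array([.0628,.998])
for nm,boxes in [('w3',[(5,140,70,172),(25,262,85,295)]),('t3',[(262,108,284,122),(262,136,284,149)]),('s3',[(215,128,231,142),(235,139,252,153)])]:
    d=load(nm); hsv=cv2.cvtColor(d['pixels'],cv2.COLOR_RGB2HSV); H,S,V=[hsv[...,i] for i in range(3)]
    M=[]
    for x0,y0,x1,y1 in boxes:
        B=np.zeros(H.shape,bool); B[y0:y1,x0:x1]=1
        red=B&((H<8)|(H>172))&(S>120)&(V>50)
        P=cloud(d,red); P=P[(P[:,2]>.265)&(P[:,2]<.33)]
        s=P[:,:2]@ax; e=np.linspace(s.min(),s.max(),10)
        prof=[(round(1e3*P[(s>=a)&(s<=b),2].mean(),0) if ((s>=a)&(s<=b)).any() else 0) for a,b in zip(e[:-1],e[1:])]
        print(nm,len(P),P.mean(0).round(4),'s',s.min().round(4),s.max().round(4),prof); M.append(P.mean(0))
    v=M[0]-M[1]; print('  sep',np.linalg.norm(v),np.degrees(np.arctan(v[1]/v[0])),'mid',(M[0]+M[1])/2)
# arm beam direction from top
d=load('t3'); P=cloud(d,np.ones((384,512),bool)); m=(P[:,2]>.22)&(P[:,2]<.29)&(P[:,1]>-.28)&(P[:,1]<-.19)&(P[:,0]>.5)&(P[:,0]<.66); A=P[m]
for lo in (-.28,-.25,-.22):
    q=A[(A[:,1]>=lo)&(A[:,1]<lo+.03)]; print(len(q),q.mean(0),q[:,0].min(),q[:,0].max())
```

```text
w3 927 [ 0.5417 -0.078   0.2998] s -0.0823 -0.0211 [np.float64(275.0), 0, 0, np.float64(303.0), np.float64(299.0), np.float64(293.0), np.float64(290.0), np.float64(298.0), np.float64(309.0)]
w3 794 [ 0.6319 -0.0839  0.2976] s -0.0603 -0.0214 [np.float64(302.0), np.float64(300.0), np.float64(296.0), np.float64(293.0), np.float64(290.0), np.float64(290.0), np.float64(295.0), np.float64(302.0), np.float64(309.0)]
  sep 0.0904022727862644 -3.7252052104136486 mid [ 0.58683638 -0.08096462  0.29872262]
t3 40 [ 0.633  -0.0813  0.299 ] s -0.0597 -0.0236 [np.float64(304.0), np.float64(293.0), np.float64(298.0), np.float64(293.0), np.float64(289.0), np.float64(292.0), np.float64(297.0), np.float64(303.0), np.float64(309.0)]
t3 46 [ 0.542  -0.076   0.2993] s -0.0611 -0.0223 [np.float64(302.0), np.float64(299.0), np.float64(298.0), np.float64(292.0), np.float64(292.0), np.float64(291.0), np.float64(300.0), np.float64(308.0), np.float64(308.0)]
  sep 0.0911691327578889 -3.3447631246865392 mid [ 0.58749703 -0.07868941  0.29913756]
s3 25 [ 0.6326 -0.0818  0.2939] s -0.0555 -0.0192 [np.float64(293.0), np.float64(296.0), np.float64(291.0), np.float64(291.0), np.float64(289.0), np.float64(293.0), np.float64(297.0), np.float64(297.0), np.float64(311.0)]
s3 29 [ 0.5415 -0.0762  0.2946] s -0.0604 -0.02 [np.float64(290.0), np.float64(295.0), np.float64(296.0), np.float64(292.0), np.float64(291.0), np.float64(291.0), 0, np.float64(299.0), np.float64(306.0)]
  sep 0.09122455885458498 -3.5212961084144947 mid [ 0.58703335 -0.07896647  0.29423453]
72 [ 0.57452687 -0.26524641  0.25870283] 0.5632583217434215 0.588499540327734
73 [ 0.57683872 -0.23473674  0.26423723] 0.564181632553074 0.5900952467995422
70 [ 0.57845229 -0.20528452  0.27077531] 0.5673350533559645 0.5938142665832331
```

Run:
```python
from h import *
for nm in ['w3','s3']:
    d=load(nm); hsv=cv2.cvtColor(d['pixels'],cv2.COLOR_RGB2HSV); H,S,V=[hsv[...,i] for i in range(3)]
    P=cloud(d,((H<6)|(H>174))&(S>130)&(V>60)); P=P[(np.hypot(P[:,0]-.596,P[:,1]-.063)<.062)&(abs(P[:,2]-.274)<.02)]
    P=P[abs(P[:,2]-np.median(P[:,2]))<.008]
    k=np.linalg.lstsq(np.c_[P[:,:2]-[.596,.063],np.ones(len(P))],P[:,2],rcond=None)[0]; print(nm,len(P),'slopes',k)
```

```text
w3 13461 slopes [ 7.64146615e-05 -4.60096210e-04  2.72649448e-01]
s3 580 slopes [-0.00316778 -0.00129822  0.27070661]
```

The lid is level and its height is consistent with the bail. I'll lower to the entry height (bail at 0.323) and enter along the fork.

Request:
drive_tool --commands '[[[0.015,0,0,0],[0.024,0,0,0],[0.024,0,0,0],[0.015,0,0,0],[0,-0.015,0,0],[0,-0.03,0,0],[0,-0.045,0,0],[0,-0.045,0,0],[0,-0.045,0,0],[0,-0.045,0,0],[0,-0.045,0,0],[0,-0.045,0,0],[0,-0.03,0,0],[0,-0.015,0,0],[0,0,0,0]]]'

```text
time: 10.95
tool_pos: [0.5908, -0.0283, 0.3045]
ee_rot: [1.427, 1.571, 1.363]
wrist_force: [0.3, -0.2, -7.6]
width: 0.0169
```

Run:
```python
from h import *
state(); snap('side','s4'); snap('wrist','w4'); state()
c=load('s4')['pixels'][80:210,180:310,::-1]; cv2.imwrite('pics/crop_g.png',cv2.resize(c,None,fx=5,fy=5,interpolation=cv2.INTER_CUBIC))
```

```text
t 10.95 pos [ 0.5908 -0.0283  0.3045] yaw y 86.33 xdir [ 0.e+00  1.e-04 -1.e+00] F [ 0.29 -0.19 -7.61] T [ 0.046 -0.011  0.021] w 0.0169 q [-0.144  0.185  1.067  0.     1.89  -1.65 ]
t 11.05 pos [ 0.5908 -0.0274  0.3045] yaw y 86.39 xdir [ 1.e-04  7.e-04 -1.e+00] F [ 0.41 -0.85 -8.  ] T [ 0.05   0.046 -0.014] w 0.0172 q [-1.430e-01  1.850e-01  1.067e+00  1.000e-03  1.890e+00 -1.650e+00]
```

View pics/crop_g.png

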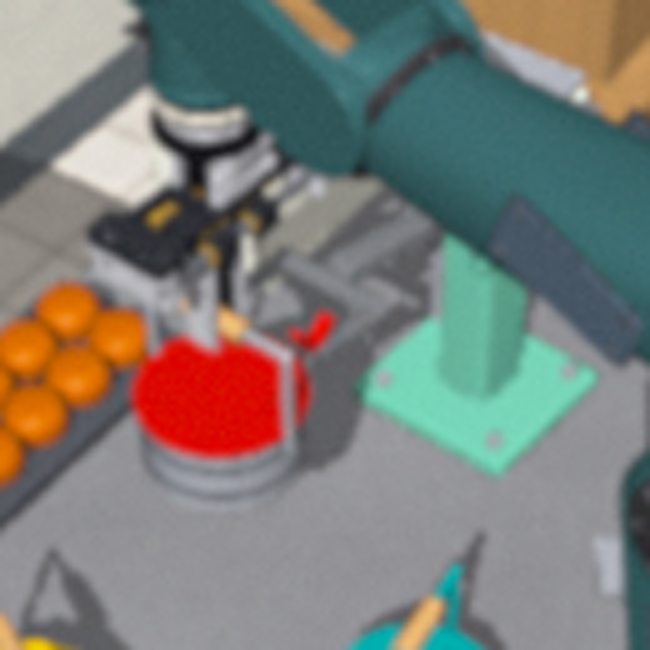

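View pics/w4.png

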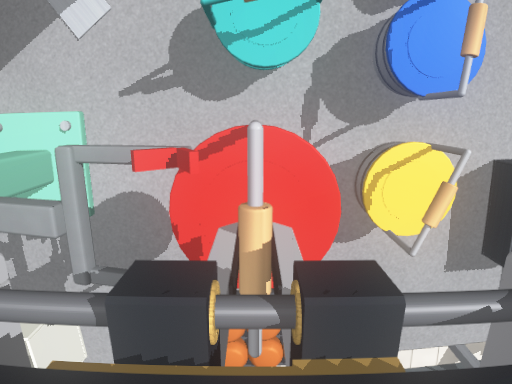

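The lid edge is passing under the fork with clearance, and the near prong at (165,158) sits over the lid. The forces are unchanged, so I'll continue to the seat.

Request:
drive_tool --commands '[[[0,-0.015,0,0],[0,-0.03,0,0],[0,-0.03,0,0],[0,-0.03,0,0],[0,-0.03,0,0],[0,-0.03,0,0],[0,-0.02,0,0],[0,-0.01,0,0],[0,0,0,0],[0,0,0,0]]]'

```text
time: 12.05
tool_pos: [0.5877, -0.0762, 0.3045]
ee_rot: [1.406, 1.57, 1.343]
wrist_force: [0.7, 0.3, -7.9]
width: 0.0175
```

Run:
```python
from h import *
state(); snap('side','s5'); snap('wrist','w5'); state()
c=load('s5')['pixels'][80:210,180:310,::-1]; cv2.imwrite('pics/crop_h.png',cv2.resize(c,None,fx=5,fy=5,interpolation=cv2.INTER_CUBIC))
d=load('w5'); hsv=cv2.cvtColor(d['pixels'],cv2.COLOR_RGB2HSV); H,S,V=[hsv[...,i] for i in range(3)]
P=cloud(d,((H<8)|(H>172))&(S>120)&(V>50)); P=P[(P[:,2]>.27)&(P[:,2]<.33)]
ax=np.array([.0622,.998])
for q in (P[P[:,0]<.587],P[P[:,0]>.587]):
  if len(q)>20:
    s=q[:,:2]@ax; print(len(q),q.mean(0),s.min(),s.max(),q[:,2].min(),q[:,2].max())
```

```text
t 12.05 pos [ 0.5877 -0.0762  0.3045] yaw y 86.38 xdir [ 1.e-04  5.e-04 -1.e+00] F [ 0.66  0.26 -7.87] T [ 0.034 -0.028 -0.005] w 0.0175 q [-0.225  0.188  1.064  0.     1.89  -1.732]
t 12.15 pos [ 0.5877 -0.0761  0.3045] yaw y 86.39 xdir [ 1.e-04  3.e-04 -1.e+00] F [ 0.35 -0.25 -7.67] T [ 0.068  0.03  -0.015] w 0.0177 q [-0.225  0.188  1.064  0.     1.89  -1.732]
1291 [ 0.54297016 -0.07662146  0.30259134] -0.07466894464790798 -0.019564154064919917 0.27465153546946086 0.3265340695922456
34 [ 0.62334873 -0.08493571  0.30207281] -0.05194835527792024 -0.027929554698817714 0.29179399243573156 0.32621231799650774
```

View pics/crop_h.png

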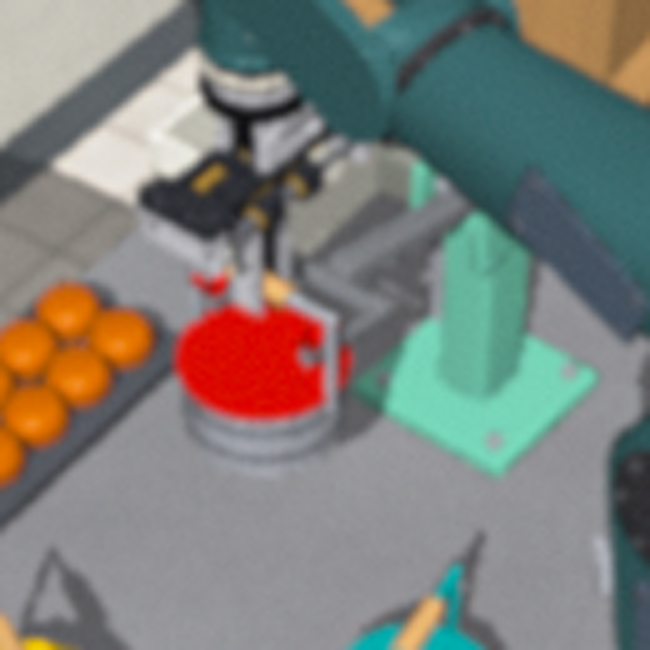

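View pics/w5.png

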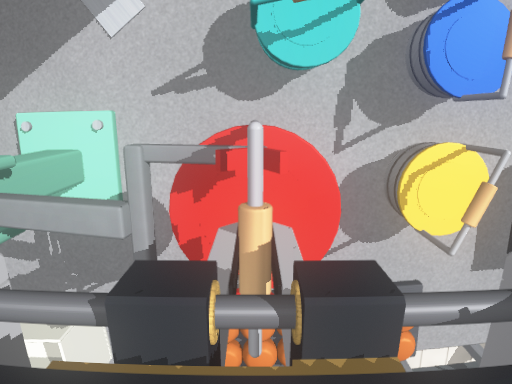

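The wire at column 255 lies over the V, whose tips span columns 216–282. That is the asymmetry expected from the 0.2 rad tilt, so the wire is centred over the seat to about 1 mm. I'll lower it into the notches and start riding down along the arc.

Request:
drive_tool --commands '[[[0.016,0,0,0],[0.016,0,0,0],[0.016,0,0,0],[0.016,0,0,0],[0.016,0,0,0],[0.016,0,0,0],[0.008,0,0,0],[0.008,0,0,0],[0.008,0,0,0],[0.008,0.0015,0,0]]]'

```text
time: 13.15
tool_pos: [0.5878, -0.076, 0.2731]
ee_rot: [0.025, 1.57, -0.038]
wrist_force: [-1.1, -0.4, -4.8]
width: 0.0171
```

Run:
```python
from h import *
state(); snap('side','s6'); state(); snap('wrist','w6'); state()
c=load('s6')['pixels'][80:210,180:310,::-1]; cv2.imwrite('pics/crop_i.png',cv2.resize(c,None,fx=5,fy=5,interpolation=cv2.INTER_CUBIC))
```

```text
t 13.15 pos [ 0.5878 -0.076   0.2731] yaw y 86.37 xdir [ 0.001 -0.    -1.   ] F [-1.07 -0.44 -4.79] T [ 0.107  0.129 -0.017] w 0.0171 q [-0.224  0.181  1.134  0.     1.826 -1.732]
t 13.2 pos [ 0.5878 -0.0759  0.2726] yaw y 86.37 xdir [ 5.e-04  2.e-04 -1.e+00] F [ 0.    0.23 -6.4 ] T [ 0.084  0.003 -0.021] w 0.0172 q [-0.224  0.181  1.134  0.     1.826 -1.732]
t 13.25 pos [ 0.5878 -0.0759  0.2726] yaw y 86.37 xdir [ 5.e-04  1.e-04 -1.e+00] F [ 0.39  0.48 -6.24] T [ 0.088  0.058 -0.03 ] w 0.0172 q [-0.224  0.181  1.134  0.     1.826 -1.732]
```

View pics/crop_i.png

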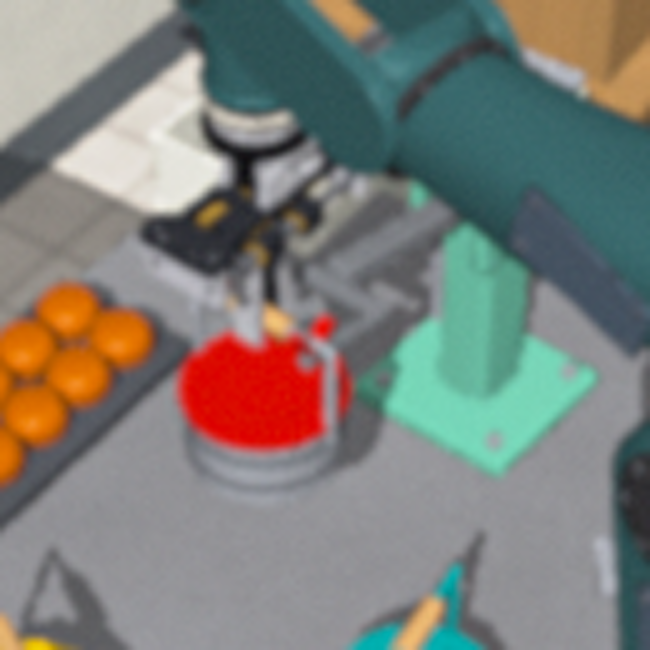

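View pics/w6.png

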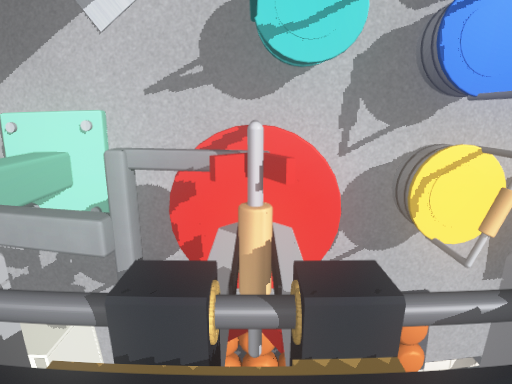

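Contact: the arm has taken about 1.4 N, and the wire sits between the tips on the near prong. I'll ride down 40 mm along the arc.

Request:
drive_tool --commands '[[[0.004,0.0008,0,0],[0.008,0.0015,0,0],[0.008,0.0015,0,0],[0.008,0.0015,0,0],[0.008,0.0012,0,0],[0.008,0.0012,0,0],[0.008,0.0012,0,0],[0.008,0.0012,0,0],[0.008,0.0009,0,0],[0.008,0.0009,0,0],[0.008,0.0009,0,0],[0.008,0.0009,0,0],[0.008,0.0006,0,0],[0.008,0.0006,0,0],[0.008,0.0006,0,0],[0.008,0.0006,0,0],[0.008,0.0003,0,0],[0.008,0.0003,0,0],[0.008,0.0003,0,0],[0.004,0,0,0]]]'

```text
time: 15.25
tool_pos: [0.5881, -0.0716, 0.2343]
ee_rot: [1.17, 1.57, 1.107]
wrist_force: [0.5, 0.8, -3.0]
width: 0.0173
```

Run:
```python
from h import *
state(); snap('side','s7'); state(); snap('wrist','w7'); state()
c=load('s7')['pixels'][80:210,180:310,::-1]; cv2.imwrite('pics/crop_j.png',cv2.resize(c,None,fx=5,fy=5,interpolation=cv2.INTER_CUBIC))
```

```text
t 15.25 pos [ 0.5881 -0.0716  0.2343] yaw y 86.37 xdir [ 2.e-04  4.e-04 -1.e+00] F [ 0.55  0.8  -2.96] T [ 0.259 -0.076 -0.029] w 0.0173 q [-0.217  0.179  1.212  0.     1.751 -1.725]
t 15.3 pos [ 0.5881 -0.0717  0.2342] yaw y 86.37 xdir [ 1.e-04  4.e-04 -1.e+00] F [ 0.44  1.2  -4.11] T [ 0.237 -0.119  0.015] w 0.017 q [-0.217  0.179  1.212  0.     1.751 -1.725]
t 15.35 pos [ 0.5881 -0.0716  0.2343] yaw y 86.38 xdir [ 1.e-04  4.e-04 -1.e+00] F [ 1.33  1.2  -3.93] T [ 0.205 -0.138 -0.045] w 0.0169 q [-0.217  0.179  1.212  0.     1.751 -1.725]
```

View pics/crop_j.png

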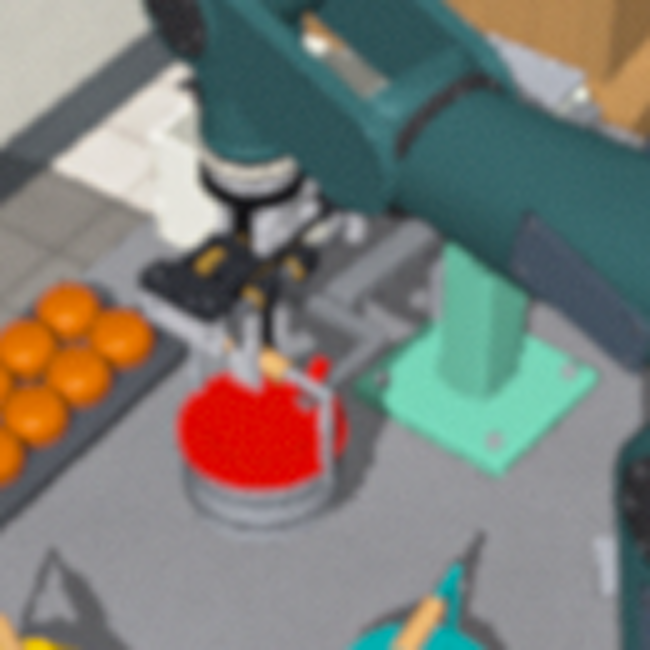

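View pics/w7.png

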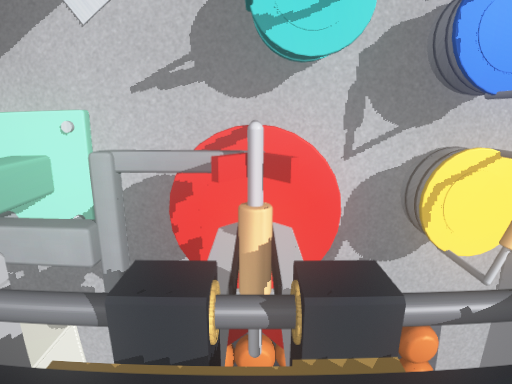

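The wire stays in the notches and the hand's load has fallen to about 3.9 N. This matches 18 mm/N: a sink of 42 mm gives about 4 N on the fork. I'll continue another 40 mm.

Request:
drive_tool --commands '[[[0.004,0,0,0],[0.008,0,0,0],[0.008,0,0,0],[0.008,0,0,0],[0.008,0,0,0],[0.008,0,0,0],[0.008,0,0,0],[0.008,0,0,0],[0.008,0,0,0],[0.008,0,0,0],[0.008,0,0,0],[0.008,0,0,0],[0.008,0,0,0],[0.008,0,0,0],[0.008,0,0,0],[0.008,0,0,0],[0.008,0,0,0],[0.008,0,0,0],[0.008,0,0,0],[0.004,0,0,0]]]'

```text
time: 17.35
tool_pos: [0.5879, -0.0729, 0.1964]
ee_rot: [-1.554, 1.569, -1.618]
wrist_force: [-0.2, -3.2, -1.0]
width: 0.0174
```

Request:
drive_tool --commands '[[[0,0,0,0]]]'

```text
time: 17.45
tool_pos: [0.5879, -0.0729, 0.1965]
ee_rot: [-1.489, 1.569, -1.553]
wrist_force: [0.3, -3.9, -1.6]
width: 0.0174
```

Request:
drive_tool --commands '[[[0,0,0,0]]]'

```text
time: 17.55
tool_pos: [0.5879, -0.0728, 0.1967]
ee_rot: [-1.445, 1.569, -1.509]
wrist_force: [-1.6, -4.0, -1.2]
width: 0.0173
```

Run:
```python
from h import *
state(); snap('side','s8'); state(); snap('wrist','w8'); state(); snap('top','t8'); state()
c=load('s8')['pixels'][80:210,180:310,::-1]; cv2.imwrite('pics/crop_k.png',cv2.resize(c,None,fx=5,fy=5,interpolation=cv2.INTER_CUBIC))
```

```text
t 17.55 pos [ 0.5879 -0.0728  0.1967] yaw y 86.31 xdir [ 1.0e-04 -1.7e-03 -1.0e+00] F [-1.57 -3.98 -1.23] T [-0.928  0.09  -0.005] w 0.0173 q [-0.218  0.183  1.28  -0.002  1.677 -1.725]
t 17.6 pos [ 0.5879 -0.0728  0.1967] yaw y 86.32 xdir [ 1.0e-04 -1.7e-03 -1.0e+00] F [-0.68 -5.27 -1.38] T [-0.883  0.08  -0.033] w 0.0171 q [-0.218  0.183  1.28  -0.002  1.677 -1.725]
t 17.65 pos [ 0.588  -0.0728  0.1968] yaw y 86.31 xdir [ 2.0e-04 -1.7e-03 -1.0e+00] F [-0.52 -5.31 -1.45] T [-0.946  0.149 -0.062] w 0.017 q [-0.218  0.183  1.28  -0.002  1.677 -1.725]
t 17.7 pos [ 0.588  -0.0728  0.1967] yaw y 86.32 xdir [ 2.0e-04 -1.7e-03 -1.0e+00] F [-0.58 -5.44 -0.37] T [-0.956  0.13  -0.025] w 0.0171 q [-0.218  0.183  1.28  -0.002  1.677 -1.725]
```

View pics/crop_k.png

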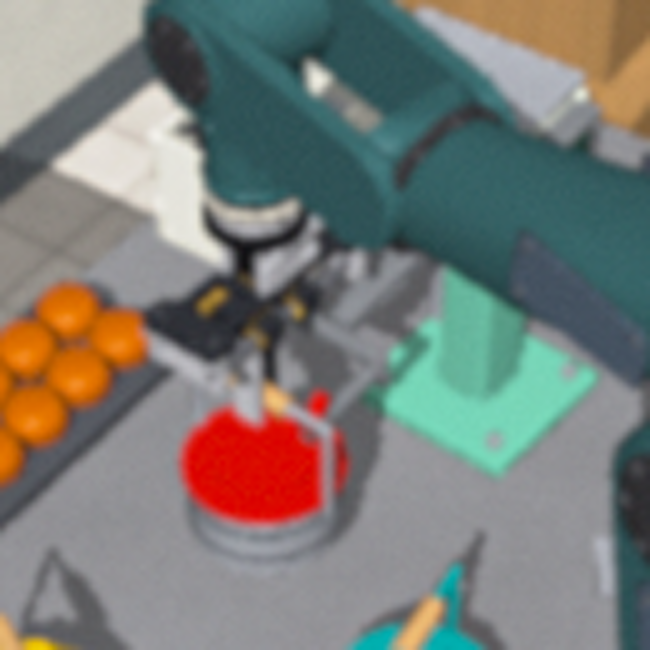

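View pics/w8.png

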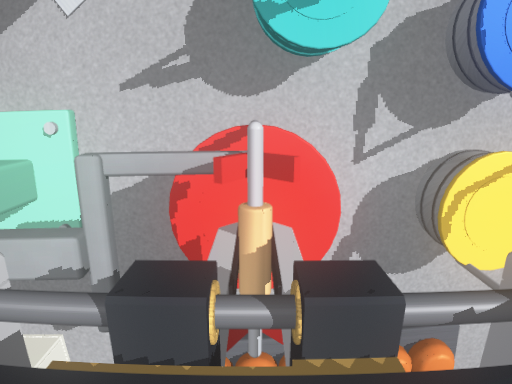

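The pail rides in the notch, but F_y of -5 N shows the hand is pushing sideways because the arc bends back below level. I'll relieve that before going on.

Request:
drive_tool --commands '[[[0,-0.0015,0,0],[0,-0.0015,0,0],[0,-0.0015,0,0],[0,-0.0015,0,0],[0,0,0,0]]]'

```text
time: 18.2
tool_pos: [0.5879, -0.0728, 0.1964]
ee_rot: [1.592, 1.57, 1.529]
wrist_force: [-0.1, -2.7, -1.2]
width: 0.0172
```

Run:
```python
from h import *
from bench import imaging
F=[]
for i in range(4):
    o,R=state(); F.append(np.r_[o['wrist_force'],o['wrist_torque']]); imaging.snapshot('wrist')
print(np.mean(F,0))
```

```text
t 18.2 pos [ 0.5879 -0.0728  0.1964] yaw y 86.39 xdir [ 0.e+00  9.e-04 -1.e+00] F [-0.14 -2.66 -1.17] T [-0.469  0.064 -0.048] w 0.0172 q [-2.190e-01  1.840e-01  1.280e+00  1.000e-03  1.677e+00 -1.727e+00]
t 18.25 pos [ 0.5879 -0.0728  0.1964] yaw y 86.39 xdir [ 0.e+00  9.e-04 -1.e+00] F [-1.27 -2.65 -1.63] T [-0.421  0.057  0.004] w 0.0173 q [-2.190e-01  1.840e-01  1.280e+00  1.000e-03  1.677e+00 -1.727e+00]
t 18.3 pos [ 0.5879 -0.0729  0.1964] yaw y 86.38 xdir [ 0.e+00  8.e-04 -1.e+00] F [-0.65 -2.48 -1.01] T [-0.393  0.066 -0.108] w 0.017 q [-2.190e-01  1.840e-01  1.280e+00  1.000e-03  1.677e+00 -1.727e+00]
t 18.35 pos [ 0.5879 -0.0729  0.1964] yaw y 86.38 xdir [ 1.e-04  8.e-04 -1.e+00] F [ 0.17 -2.81 -0.63] T [-0.328  0.066 -0.058] w 0.0173 q [-2.190e-01  1.840e-01  1.280e+00  1.000e-03  1.677e+00 -1.727e+00]
[-0.4702683  -2.65104328 -1.11020317 -0.40281662  0.06338382 -0.05266205]
```

Request:
drive_tool --commands '[[[0,-0.002,0,0],[0,-0.002,0,0],[0,-0.002,0,0],[0.004,-0.0008,0,0],[0.008,-0.001,0,0],[0.008,-0.001,0,0],[0.008,-0.001,0,0],[0.008,-0.0012,0,0],[0.008,-0.0012,0,0],[0.008,-0.0012,0,0],[0.004,-0.0006,0,0],[0,0,0,0],[0,0,0,0]]]'

```text
time: 19.7
tool_pos: [0.5878, -0.075, 0.1823]
ee_rot: [1.626, 1.568, 1.564]
wrist_force: [-0.1, 5.1, -2.0]
width: 0.017
```

```bash
cat > avg.py <<'E'
from h import *
from bench import imaging,robot
F=[]
for i in range(5):
    o=robot.get_obs(); F.append(np.r_[o['wrist_force'],o['wrist_torque']]); imaging.snapshot('wrist')
o,R=state()
print(np.mean(F,0).round(2),np.array(F)[:,1:3].round(2).tolist())
E
python3 avg.py
```

```text
t 19.95 pos [ 0.5878 -0.075   0.1823] yaw y 86.45 xdir [ 1.0e-04  3.2e-03 -1.0e+00] F [ 1.46  5.42 -1.58] T [ 0.954 -0.042 -0.064] w 0.017 q [-0.224  0.188  1.304  0.003  1.651 -1.733]
[ 0.27  5.19 -1.49  0.95 -0.07 -0.02] [[5.09, -1.96], [5.28, -1.44], [5.46, -1.03], [4.79, -1.81], [5.33, -1.19]]
```

I overshot sideways (+5 N), so I'll bring it back about 2.3 mm.

Request:
drive_tool --commands '[[[0,0.002,0,0],[0,0.002,0,0],[0,0.002,0,0],[0,0.002,0,0],[0,0.001,0,0],[0,0,0,0],[0,0,0,0]]]'

```text
time: 20.65
tool_pos: [0.5878, -0.0749, 0.1826]
ee_rot: [-1.308, 1.57, -1.371]
wrist_force: [0.0, 3.1, -0.8]
width: 0.0172
```

```bash
python3 avg.py
```

```text
t 20.9 pos [ 0.5878 -0.0749  0.1825] yaw y 86.35 xdir [ 1.e-04 -4.e-04 -1.e+00] F [-0.75  2.45 -0.31] T [ 0.353  0.031 -0.025] w 0.0169 q [-0.222  0.187  1.304 -0.     1.65  -1.729]
[ 0.36  2.61 -0.72  0.44  0.01 -0.02] [[3.08, -0.82], [2.48, -0.13], [2.93, -0.45], [2.73, -1.54], [1.85, -0.64]]
```

Request:
drive_tool --commands '[[[0,0.002,0,0],[0,0.002,0,0],[0,0.002,0,0],[0,0.002,0,0],[0,0,0,0],[0,0,0,0]]]'

```text
time: 21.5
tool_pos: [0.5879, -0.0747, 0.1829]
ee_rot: [-1.45, 1.567, -1.515]
wrist_force: [-0.8, -6.3, -0.3]
width: 0.0171
```

```bash
python3 avg.py
```

```text
t 21.75 pos [ 0.5878 -0.0747  0.1829] yaw y 86.27 xdir [ 1.0e-04 -3.7e-03 -1.0e+00] F [-1.14 -5.    0.21] T [-0.961  0.233  0.04 ] w 0.0175 q [-0.22   0.187  1.304 -0.004  1.65  -1.726]
[-1.16 -5.09  0.21 -0.93  0.19  0.03] [[-6.32, -0.34], [-6.04, -0.11], [-4.7, 0.42], [-4.56, -0.21], [-3.85, 1.28]]
```

Request:
drive_tool --commands '[[[0,-0.002,0,0],[0,-0.002,0,0],[0,0,0,0],[0,0,0,0],[0,0,0,0],[0,0,0,0]]]'

```text
time: 22.35
tool_pos: [0.5879, -0.0747, 0.1827]
ee_rot: [-1.424, 1.569, -1.488]
wrist_force: [-1.0, -4.8, 0.6]
width: 0.0173
```

```bash
python3 avg.py
```

```text
t 22.6 pos [ 0.5878 -0.0747  0.1827] yaw y 86.31 xdir [ 1.e-04 -2.e-03 -1.e+00] F [-0.45 -6.15  0.5 ] T [-0.978  0.219 -0.03 ] w 0.0171 q [-0.221  0.187  1.304 -0.002  1.65  -1.727]
[-1.34 -5.33  0.58 -0.97  0.22 -0.03] [[-4.81, 0.61], [-5.61, 0.85], [-5.75, 0.22], [-5.19, 0.17], [-5.3, 1.06]]
```

Request:
drive_tool --commands '[[[0,-0.002,0,0],[0,-0.001,0,0],[0,0,0,0],[0,0,0,0]]]'

```text
time: 23.0
tool_pos: [0.5878, -0.0747, 0.1825]
ee_rot: [-1.417, 1.57, -1.481]
wrist_force: [-1.2, -5.9, 0.1]
width: 0.0175
```

```bash
python3 avg.py
```

```text
t 23.25 pos [ 0.5878 -0.0747  0.1825] yaw y 86.35 xdir [ 1.e-04 -7.e-04 -1.e+00] F [-1.89 -5.59 -0.07] T [-0.867  0.18  -0.055] w 0.017 q [-2.220e-01  1.870e-01  1.304e+00 -1.000e-03  1.650e+00 -1.729e+00]
[-1.35 -4.99  0.33 -0.91  0.2  -0.02] [[-5.91, 0.09], [-4.49, 0.56], [-4.99, 0.81], [-4.17, -0.16], [-5.4, 0.35]]
```

Request:
drive_tool --commands '[[[0,-0.002,0,0],[0,-0.001,0,0],[0,0,0,0],[0,0,0,0]]]'

```text
time: 23.65
tool_pos: [0.5878, -0.0747, 0.1824]
ee_rot: [1.583, 1.57, 1.52]
wrist_force: [-1.2, -2.4, -0.0]
width: 0.017
```

```bash
python3 avg.py
```

```text
t 23.9 pos [ 0.5878 -0.0747  0.1824] yaw y 86.38 xdir [ 0.e+00  6.e-04 -1.e+00] F [-0.98 -1.89  0.86] T [-0.389  0.074 -0.027] w 0.0173 q [-2.230e-01  1.870e-01  1.304e+00  1.000e-03  1.650e+00 -1.730e+00]
[-0.68 -2.53 -0.44 -0.48  0.1  -0.01] [[-2.38, -0.03], [-2.96, -1.28], [-3.43, 0.34], [-2.23, -0.42], [-1.63, -0.81]]
```

Request:
drive_tool --commands '[[[0,-0.001,0,0],[0,-0.001,0,0],[0,-0.0005,0,0],[0,0,0,0]]]'

```text
time: 24.3
tool_pos: [0.5878, -0.0748, 0.1823]
ee_rot: [1.617, 1.569, 1.554]
wrist_force: [-0.5, 1.1, -0.7]
width: 0.017
```

```bash
python3 avg.py
```

```text
t 24.55 pos [ 0.5878 -0.0748  0.1823] yaw y 86.41 xdir [ 0.      0.0016 -1.    ] F [-0.14  1.69 -1.19] T [ 0.495 -0.071 -0.042] w 0.0172 q [-0.223  0.187  1.304  0.002  1.65  -1.731]
[ 0.27  1.86 -0.39  0.34 -0.01 -0.04] [[1.13, -0.74], [1.58, -1.21], [0.84, 0.68], [2.65, 0.23], [3.1, -0.91]]
```

Request:
drive_tool --commands '[[[0,0.001,0,0],[0,0.0005,0,0],[0,0,0,0],[0,0,0,0]]]'

```text
time: 24.95
tool_pos: [0.5878, -0.0748, 0.1824]
ee_rot: [1.584, 1.57, 1.521]
wrist_force: [0.2, 3.0, -2.4]
width: 0.0169
```

```bash
python3 avg.py; python3 avg.py
```

```text
t 25.2 pos [ 0.5878 -0.0748  0.1824] yaw y 86.38 xdir [ 0.e+00  9.e-04 -1.e+00] F [ 0.48  4.49 -1.84] T [ 0.819 -0.056 -0.009] w 0.017 q [-2.230e-01  1.870e-01  1.304e+00  1.000e-03  1.650e+00 -1.730e+00]
[-0.17  3.9  -1.65  0.71 -0.08 -0.01] [[2.96, -2.37], [4.49, -1.42], [4.28, -1.51], [3.88, -1.31], [3.88, -1.65]]
t 25.45 pos [ 0.5878 -0.0749  0.1824] yaw y 86.38 xdir [-0.e+00  9.e-04 -1.e+00] F [ 0.52  5.14 -0.96] T [ 1.001 -0.101 -0.002] w 0.017 q [-2.230e-01  1.870e-01  1.304e+00  1.000e-03  1.650e+00 -1.730e+00]
[ 0.62  4.68 -1.36  0.9  -0.1  -0.02] [[4.49, -1.84], [5.15, -1.16], [4.6, -0.91], [4.87, -1.58], [4.28, -1.31]]
```

The lateral force creeps after each command because the servo integrates, so I need to find the sideways command where it stays near zero. Interpolating to zero side force, the hand still lifts about 0.6 N. I'll go 10 mm further down along the arc.

Request:
drive_tool --commands '[[[0.004,0.001,0,0],[0.006,0.001,0,0],[0.006,-0.001,0,0],[0.006,-0.001,0,0],[0.006,-0.001,0,0],[0.006,-0.001,0,0],[0.004,-0.001,0,0],[0.002,0,0,0],[0,0,0,0]]]'

```text
time: 26.35
tool_pos: [0.5877, -0.0767, 0.1725]
ee_rot: [-1.441, 1.57, -1.505]
wrist_force: [-0.2, -0.4, 0.4]
width: 0.0172
```

```bash
python3 avg.py
```

```text
t 26.6 pos [ 0.5877 -0.0766  0.1727] yaw y 86.34 xdir [ 2.e-04 -1.e-03 -1.e+00] F [-0.51 -1.35  0.56] T [-0.204  0.159 -0.06 ] w 0.017 q [-2.250e-01  1.900e-01  1.320e+00 -1.000e-03  1.631e+00 -1.732e+00]
[-0.35 -0.51 -0.09 -0.04  0.08 -0.03] [[-0.4, 0.36], [0.53, 0.07], [-0.47, -0.21], [-1.33, -0.6], [-0.91, -0.05]]
```

The forces are now near zero (F_y -0.5, F_z -0.1), but F_y is drifting slightly negative. One small trim.

Request:
drive_tool --commands '[[[0,-0.001,0,0],[0,-0.0005,0,0],[0,0,0,0]]]'

```text
time: 26.9
tool_pos: [0.5877, -0.0766, 0.1726]
ee_rot: [-1.093, 1.57, -1.157]
wrist_force: [-0.8, -0.7, 0.5]
width: 0.0171
```

```bash
python3 avg.py
```

```text
t 27.15 pos [ 0.5877 -0.0766  0.1725] yaw y 86.36 xdir [ 1.e-04 -3.e-04 -1.e+00] F [-0.52 -1.79  0.16] T [-0.304  0.115 -0.022] w 0.0175 q [-0.225  0.19   1.32  -0.     1.631 -1.732]
[-0.93 -0.99  0.43 -0.19  0.12 -0.01] [[-0.68, 0.47], [-1.19, 0.42], [-0.61, 0.08], [-1.12, 0.4], [-1.37, 0.76]]
```

Request:
drive_tool --commands '[[[0,-0.001,0,0],[0,-0.001,0,0],[0,0,0,0],[0,0,0,0]]]'

```text
time: 27.55
tool_pos: [0.5877, -0.0767, 0.1724]
ee_rot: [1.428, 1.57, 1.364]
wrist_force: [-0.1, 0.2, 0.3]
width: 0.017
```

```bash
python3 avg.py
```

```text
t 27.8 pos [ 0.5877 -0.0767  0.1724] yaw y 86.38 xdir [ 0.e+00  5.e-04 -1.e+00] F [-0.42  0.14 -0.08] T [ 0.117  0.044 -0.033] w 0.017 q [-2.260e-01  1.910e-01  1.320e+00  1.000e-03  1.631e+00 -1.733e+00]
[-0.31  0.18 -0.24  0.05  0.04 -0.05] [[0.19, 0.28], [-0.4, 0.07], [0.57, -0.55], [0.31, -0.71], [0.21, -0.3]]
```

Now F = (-0.3, 0.2, -0.2), so the arm carries essentially all the weight. I'll take a last 2 mm down along the arc and look at the seating before release.

Request:
drive_tool --commands '[[[0.003,-0.0005,0,0],[0.003,-0.0006,0,0],[0.002,-0.0005,0,0],[0,0,0,0],[0,0,0,0]]]'

```text
time: 28.3
tool_pos: [0.5877, -0.0771, 0.1704]
ee_rot: [1.535, 1.57, 1.472]
wrist_force: [-0.3, 1.4, 0.2]
width: 0.0171
```

```bash
python3 avg.py
python3 - <<'E'
from h import *
a=snap('side','s9')['pixels'][90:200,190:290]; snap('top','t9'); b=load('t9')['pixels'][80:190,230:330]; w=snap('wrist','w9')['pixels'][100:384,80:380]
r=lambda i:cv2.resize(i[:,:,::-1],(390,390),interpolation=cv2.INTER_CUBIC)
cv2.imwrite('pics/crop_l.png',np.hstack([r(a),r(w)]))
state()
E
```

```text
t 28.55 pos [ 0.5877 -0.0771  0.1705] yaw y 86.38 xdir [ 1.e-04  5.e-04 -1.e+00] F [-0.09  1.15 -0.11] T [0.33  0.023 0.007] w 0.0172 q [-2.260e-01  1.910e-01  1.323e+00  1.000e-03  1.627e+00 -1.734e+00]
[-0.07  1.43  0.1   0.31  0.   -0.01] [[1.37, 0.22], [1.04, -0.73], [1.29, 0.46], [1.51, 1.16], [1.95, -0.6]]
t 28.7 pos [ 0.5877 -0.0771  0.1705] yaw y 86.37 xdir [ 0.e+00  4.e-04 -1.e+00] F [ 0.47  2.52 -0.09] T [0.38  0.002 0.021] w 0.0171 q [-0.226  0.191  1.323  0.     1.627 -1.734]
```

View pics/crop_l.png

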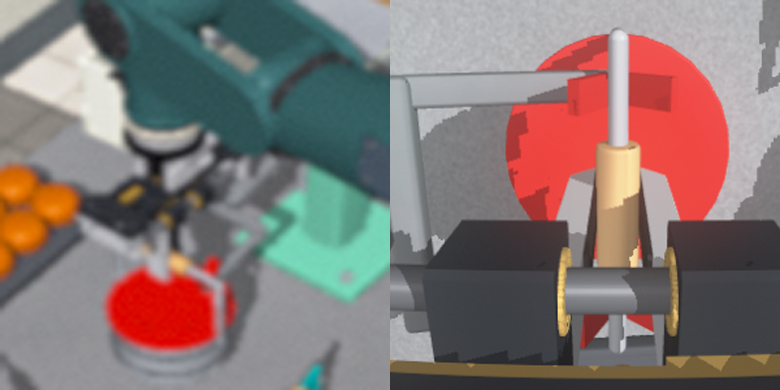

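The wire lies in the V between both tips of the near prong, and the yoke is square to the bail. I'll trim F_y and F_z back a touch.

Request:
drive_tool --commands '[[[-0.002,0.001,0,0],[-0.001,0.001,0,0],[0,0.0005,0,0],[0,0,0,0]]]'

```text
time: 29.1
tool_pos: [0.5877, -0.0769, 0.1713]
ee_rot: [-1.078, 1.57, -1.142]
wrist_force: [-0.7, 0.3, 0.4]
width: 0.0176
```

```bash
python3 avg.py
```

```text
t 29.35 pos [ 0.5877 -0.0769  0.1713] yaw y 86.35 xdir [ 1.e-04 -3.e-04 -1.e+00] F [-1.19  0.96  0.32] T [0.09  0.069 0.015] w 0.017 q [-0.226  0.191  1.322 -0.     1.629 -1.733]
[-0.27  0.92 -0.13  0.17  0.03  0.01] [[0.35, 0.42], [1.26, -0.46], [0.99, -0.09], [2.04, -0.52], [-0.02, -0.03]]
```

Residuals are below 1 N sideways and near zero vertically, so the arm has settled. I'll open just enough to free the roll and watch.

Request:
drive_tool --commands '[[[0,0,0,0],[0,0,0,0],[0,0,0,0],[0,0,0,0]]]' --grip 0.25

```text
time: 29.75
tool_pos: [0.5877, -0.0768, 0.1713]
ee_rot: [-0.457, 1.571, -0.52]
wrist_force: [-0.2, 0.8, 0.2]
width: 0.0235
```

```bash
python3 avg.py
python3 - <<'E'
from h import *
w=snap('wrist','w10'); s=snap('side','s10')
for t in ['w9','w10']:
    d=load(t); hsv=cv2.cvtColor(d['pixels'],cv2.COLOR_RGB2HSV); H,S,V=[hsv[...,i] for i in range(3)]
    P=cloud(d,(H>8)&(H<26)&(S>60)&(V>110)); P=P[(np.hypot(P[:,0]-.588,P[:,1]+.077)<.03)&(P[:,2]>.15)&(P[:,2]<.24)]; print(t,len(P),P.mean(0),np.percentile(P[:,2],95))
E
```

```text
t 30.0 pos [ 0.5877 -0.0767  0.1712] yaw y 86.37 xdir [ 0.  0. -1.] F [-0.57  0.12 -0.76] T [ 0.033 -0.007  0.003] w 0.0236 q [-0.225  0.191  1.322  0.     1.629 -1.733]
[-0.57  0.07  0.03  0.03 -0.    0.02] [[0.78, 0.19], [-0.21, -0.52], [-0.33, 0.16], [0.48, 0.08], [-0.36, 0.26]]
w9 2925 [ 0.58445177 -0.07715668  0.19537587] 0.19784930177088308
w10 2933 [ 0.58409881 -0.07650751  0.19776898] 0.2001859398256229
```

View pics/w10.png

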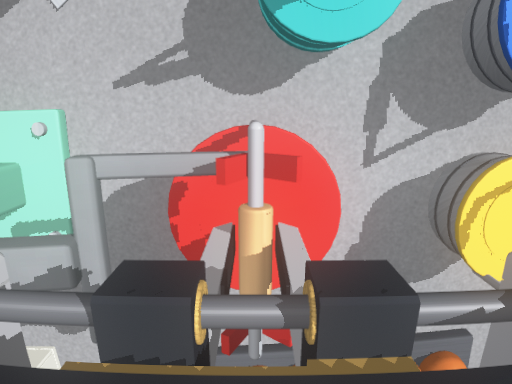

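The pail stayed put, with about 1–2 mm of settling and the roll free between the fingers. I'll open further and withdraw straight up.

Request:
drive_tool --commands '[[[0,0,0,0],[0,0,0,0],[0,0,0,0],[0,0,0,0],[0,0,0,0],[-0.01,0,0,0],[-0.02,0,0,0],[-0.03,0,0,0],[-0.05,0,0,0],[-0.06,0,0,0],[-0.08,0,0,0],[-0.08,0,0,0],[-0.08,0,0,0],[-0.08,0,0,0],[-0.08,0,0,0],[-0.05,0,0,0],[-0.03,0,0,0],[0,0,0,0],[0,0,0,0],[0,0,0,0]]]' --grip 0.6

```text
time: 32.1
tool_pos: [0.5874, -0.0766, 0.3327]
ee_rot: [2.949, 1.569, 2.885]
wrist_force: [-0.3, -0.2, 0.5]
width: 0.0563
```

Run:
```python
from h import *
state(); out=[]
for i in range(3):
    d=snap('wrist',f'w11_{i}'); hsv=cv2.cvtColor(d['pixels'],cv2.COLOR_RGB2HSV); H,S,V=[hsv[...,k] for k in range(3)]
    P=cloud(d,((H<6)|(H>174))&(S>130)&(V>60)); P=P[(np.hypot(P[:,0]-.588,P[:,1]+.077)<.06)&(abs(P[:,2]-.12)<.03)]
    P=P[abs(P[:,2]-np.median(P[:,2]))<.01]; k=np.linalg.lstsq(np.c_[P[:,:2]-[.588,-.077],np.ones(len(P))],P[:,2],rcond=None)[0]; print(len(P),k,P.mean(0))
    if i<2: snap('side','s11')
snap('top','t11')
c=load('s11')['pixels'][90:210,170:310,::-1]; cv2.imwrite('pics/crop_m.png',cv2.resize(c,None,fx=5,fy=5,interpolation=cv2.INTER_CUBIC))
```

```text
t 32.1 pos [ 0.5874 -0.0766  0.3327] yaw y 86.36 xdir [-1.8e-03  5.0e-04 -1.0e+00] F [-0.34 -0.24  0.48] T [-0.043 -0.025  0.025] w 0.0563 q [-0.225  0.199  0.995  0.     1.95  -1.733]
5376 [-0.00284081 -0.00979246  0.121658  ] [ 0.5896761  -0.07597555  0.1216432 ]
5375 [-0.00296139 -0.00919801  0.12168812] [ 0.5895781  -0.07593455  0.12167365]
5370 [-0.0031755  -0.00933379  0.12168332] [ 0.58972032 -0.0760302   0.12166881]
```

View pics/crop_m.png

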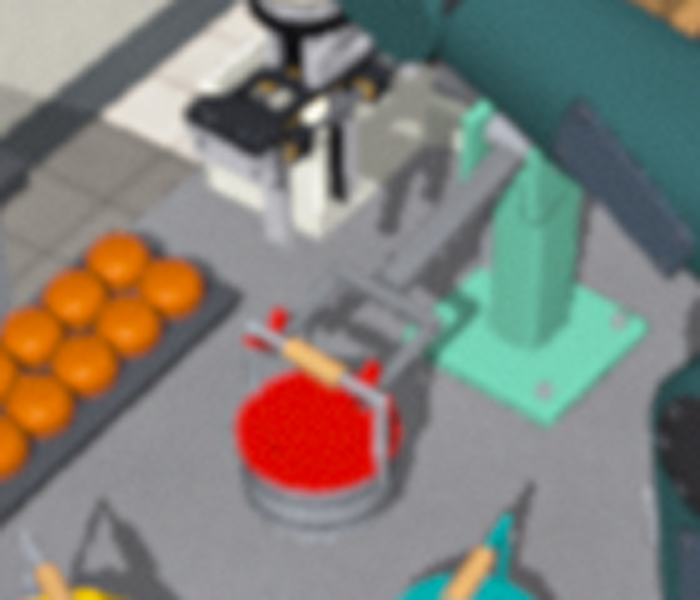

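View pics/w11_2.png

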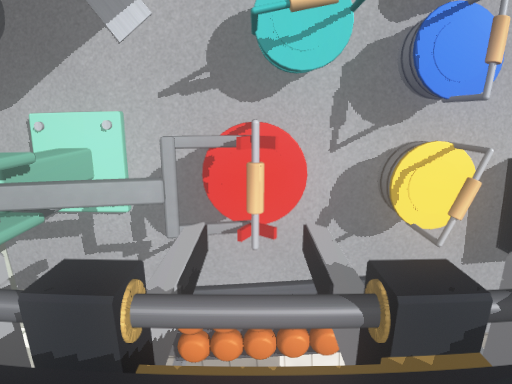

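View pics/t11.png

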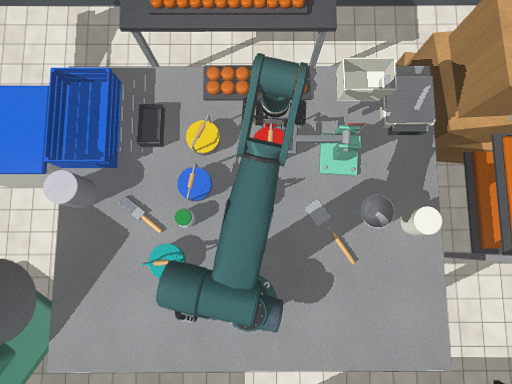

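Both wires sit in their red notches, at (255,140) and (257,230) in the wrist view. The pail is level and still, its lid is at 0.1217 m in three frames, and its underside is about 50 mm off the bench. The gripper is well clear, so I'm handing in.

```bash
python3 -c "
from bench import robot
print(robot.close_job())"
```

```text
the job is handed in; nothing more can be done
None
```

The red-lidded pail is hanging by its bail in both fork notches, clear of the bench, and I handed the job in at about 32 s of the 64 s allowed.

**What I did:** I gripped the wooden roll and carried the pail upright to the fork. It weighs about 7.7 N, roughly 0.78 kg. I entered from the fork's free end, lowered the bail into the notches, and rode the arm down about 105 mm along its arc. I let go once the hand's residual force was under 1 N sideways and about 0 N vertically. On release the pail moved only 1–2 mm.

**Last checks:** With the hand clear above the pail:
- **Seating:** The wire sits in both notches in the wrist view.
- **Pail:** It was level within about 0.6°. The lid stayed at 0.1217 m in three frames, so the underside is about 50 mm above the bench.
- **Everything else:** The other items look unmoved in the top view, except any the arm was hiding.

**What did not go cleanly:** During the ride down, the hand pushed sideways on the seated bail with up to about 6 N several times. I brought that down before letting go. The cameras disagreed by up to about 4 mm on positions, within what the notches allow. I did not measure the arm's peak speed directly; I commanded about 20–25 mm/s while the fork was moving.

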